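Clear the fixture and hold a bracket against the sprung fence

TASK

Pick up the scraper block and sweep the four loose steel offcuts off the fixture plate into the trough along its far edge (they are sharp: never touch them with the gripper), then stand the scraper upright on the open bench and let go of it. Then bring the angle bracket along the plate to the sprung fence, lying flat, square to it and centred on it, and press until the fence has yielded about half of its travel, never down to its hard stop. Finish while holding the bracket there with that steady push, as a third hand for the smith who will bolt it down, and leave everything else on the bench where it is.

Things in the scene. Friction and masses are not known exactly. Their poses are not given: they have to be found in the camera images.
- fixture: fixed steel fixture: flat plate 340 (x) x 180 (y), top 30 above the bench; origin under the plate's centre, on the bench. Own +x points along the plate to the fence, about to the robot's left; own -y about away from the robot, to the trough. A rigid backing block stands on the plate at x 148 to 170, 150 wide, 45 high; from x = -170 to the fence the plate is flat and bare
- trough (a point): centre of the floor of the open aluminium trough lying on the bench along the fixture plate's far (-y) edge, at x = 10, y = -128 in the fixture's frame: 220 long (x), from the plate's edge at y = -90 to its outer wall at y = -167; floor 3 and walls 18 above the bench; axes as the fixture's
- fence (a joint): sprung fence: a steel bar 120 (along the fixture's y) x 14 x 32 high, just above the plate, in front of the backing block. Value: how far (m) it is pushed along the fixture's +x, 0 free, 0.030 on its hard stop. Springs of 600 N/m in all, no preload, so 9 N at half travel; springs back when let go
- fence_face (a point): centre of the fence's front face, against which the bracket is pressed; at joint 0 it lies at x = 95, y = 0 in the fixture's frame, 17 above the plate's top; moves with the fence; axes as the fixture's
- bracket: forged steel angle bracket, about 0.6 kg: flat foot 60 (own x) x 70 (y) x 12 thick; along its rear edge an upright leg 12 thick (x -30 to -18), 70 wide, up to 52 above the underside. Origin: centre of the foot's underside; +x points to the front face (x = 30) that goes against the fence. Lies on the plate's end away from the fence, turned up to 15 degrees from square
- scraper: scraper block standing on the bench, about 0.4 kg: flat steel foot 120 (own x) x 34 (own y) x 12 thick, on it a wooden handle 80 (x) x 24 (y) rising to 57 above the underside; origin at the centre of its underside, z up; sweeps sideways along its own y
- chip1: sharp steel offcut, round slug 20 across, 8 thick, loose on the plate between bracket and fence; origin at the centre of its underside
- chip2: sharp steel offcut, rectangular piece 20 x 14 x 8, loose on the plate between bracket and fence; origin at the centre of its underside
- chip3: sharp steel offcut, square piece 16 x 16 x 9, loose on the plate between bracket and fence; origin at the centre of its underside
- chip4: sharp steel offcut, round slug 18 across, 8 thick, loose on the plate between bracket and fence; origin at the centre of its underside
- collar: bystander: plain steel ring lying flat, outer diameter 60, bore 36, 25 high; origin at the centre of its underside
- jar: bystander: glass jar with a steel cap, 68 across, 85 high; origin at the centre of its underside
- hammer: bystander: hammer lying on its side, handle along its own x axis; origin near the middle of its underside
- wrench: bystander: open-ended steel wrench lying flat along its own x axis; origin near the middle of its underside
- bar: bystander: flat bar offcut 140 x 30 x 12 lying along its own x axis; origin at the centre of its underside
- mug: bystander: white mug, 80 across, 90 high; origin at the centre of its underside
Mind the look-alikes: they are no part of the job. What is shaped like the scraper but pink or turquoise is not meant.

How it is judged:
By the outcome, as a careful person would: the job done as asked, in the order asked, and still so for the second after the job is handed in, while the arm keeps its last pose, push and grip.
It also fails if it takes over 64 s, if anything falls off the work surface, if the arm or the gripper's body presses on something with over 40 N, if the wrist force passes 120 N, or if a joint passes its speed limit or range.

ROBOT

A 7-joint arm with a two-finger parallel gripper is mounted at the origin on the work surface. World frame = base frame: x ahead of the robot, y to its left, z up, the work surface at z = 0. Lengths are in m, angles in rad, forces in N, time in s.
With the tool pointing down it reaches from about 0.4 to 0.875 m from the base axis. Payload 19.3 kg.
Tool frame: the origin (TCP) lies midway between the tips of the shut fingers; the grasp point (between the pads) lies 19 mm behind it; z points along the fingers, y is the direction in which the jaws open and shut (so a half turn about z gives the same grasp; the last joint's range is limited). The gripper opens to 85 mm and grips with 20 to 120 N. Pads are 22 mm wide; open, the fingers measure 114 mm over their backs; the gripper's body (76 mm by 85 mm) begins 54 mm behind the grasp point. The pads swing forward as they close: fully open they stand 13 mm farther back than shut.
Start: joints at [1.091, 0.521, -0.036, 1.599, 0.021, 1.021, -0.113], TCP at [0.249, -0.573, 0.231] pointing down, gripper open.
Joint ranges: [-2.91, 2.91], [-0.3, 2.13], [-1.5, 1.42], [0.17, 2.43], [-1.26, 4.41], [0.16, 1.93], [-2.52, 2.52]. Speed limits (rad/s): [1.89, 1.89, 2.39, 2.39, 3.01, 3.01, 3.01].

INTERFACE

Orientations are given as [roll, pitch, yaw] about the fixed x, y, z axes, in that order (R = Rz(yaw) Ry(pitch) Rx(roll)).
In Python, from workcell import bot gives the robot as it stands.
- The arm moves only by the tool servo_tool, never from a script. Its argument "plan" is a list of rows, each a list of 5 numbers: the shift along the world's x, y, z in mm, then the turn about the world's z in rad, then the gripper's target within -1 to 1 (shut at 1, half-way at 0, fully open at -1). In form: [[tx, ty, tz, yaw, jaw], ...]. A call has exactly 10 rows; each row is the pose to reach, as a shift and turn from the pose commanded when the call began; what a row does not reach only later rows make up. A row lasts 1/12 s, in which the tool goes at most 41.7 mm and 7.16 degrees, less where a joint would pass 70% of its speed; a pose out of reach is approached as far as the arm can. A call with a gripper value outside its range is refused whole. The fingers move at their own pace and stop on an object; "squeeze" is the grip in N (left out, the last holds). Time passes only in rows, so rows that repeat a pose let the fingers close, or fill a call up. It gives the time, the measured TCP pose, the force and the opening at its end, in the units of the state.
- bot.observe(): the state, without advancing time (a new reading comes with each control period).
- bot.grab_frame(name): name is "scene" or "top" or "wrist"; returns the picture (420x560x3 uint8, blue, green, red); there is no depth.
- bot.calibration(name): a dict with "fx", "fy", "cx", "cy" (pixels), "k1" (the pictures are not rectified: a ray, as slopes to the right and down, at radius r is drawn at 1 + k1 r^2 times it, then the intrinsics apply), "T" (4x4, takes a point from camera to world coordinates). Camera axes: x right, y down, z forward; pixel columns grow to the right and rows downward; lengths in m; the calibration is good to about 2 mm. A picture is of the moment at which its call begins: read the wrist's pose just before it. calibration takes no time and is no camera call; for the wrist camera it gives the pose at the moment of the call.
- bot.job_done(): hands the job in, once; it reports no verdict.
The state is a dict: "clock": time; "qpos": joint angles; "qd": joint speeds; "joint_efforts": joint torques, N m; "position": TCP position; "tool_rot": TCP orientation; "force": force on the tool from outside, world axes, zero at the start; "moment": the same for the moment, N m; "grip_width": finger opening in m.
Only numpy, scipy, OpenCV 4.12 (cv2) and the standard library are available. Lean on these libraries where they do the work, as an engineer would, in place of code of your own. Each camera call takes 0.05 s, during which the arm holds its last target.

## Working session

There is one attempt and no reset: what is moved stays moved. The work goes in short steps, Python scripts to look and compute and a tool call to move; the robot and the scene stay as the last step left them, time stands still between calls to the robot, and variables do not carry over. Pictures are saved under pics/ and viewed, and the job is handed in when it is done.

Besides the shell and the picture viewer there is one more tool, called after "Request:" as a command line: name --pt "numbers of a row" for each row, then --argument value for the rest. servo_tool: Moves the arm, as the interface text tells. Its arguments: {"type":"object","properties":{"plan":{"type":"array","items":{"type":"array","items":{"type":"number"}}},"squeeze":{"type":"number"}},"required":["plan"]}

```bash
mkdir -p pics; ls
python3 - <<'E'
from workcell import bot
import cv2
s=bot.observe();print(s)
for n in("scene","top","wrist"):
    c=bot.calibration(n);print(n,c)
    cv2.imwrite(f"pics/a_{n}.png",bot.grab_frame(n))
E
```

```text
pics
{'clock': 0.0, 'qpos': array([ 1.09080182,  0.52198833, -0.03632081,  1.59996159,  0.02119961,
        1.02110146, -0.11280365]), 'qd': array([ 1.12748926e-03,  7.42807982e-04, -3.56255779e-05,  1.83241680e-04,
        1.66201456e-03, -1.47938187e-03, -1.44900081e-03]), 'joint_efforts': array([ 1.76414833e-03, -9.27122927e+01,  1.98031202e+00, -3.69936025e+01,
        1.78925134e-02,  8.05523247e-03, -1.59883057e-04]), 'position': array([ 0.24885262, -0.57297959,  0.23075843]), 'tool_rot': array([-3.14052177e+00,  7.86108018e-05,  4.09774165e-01]), 'force': array([-0.136158  ,  0.17985288, -0.30456544]), 'moment': array([-8.30681171e-05,  6.92629543e-03,  2.70057830e-02]), 'grip_width': 0.08554894079290344}
scene {'fx': 410.18653999317536, 'fy': 410.18653999317536, 'cx': 284.5676322405254, 'cy': 212.83510469198438, 'k1': -0.08399552893401642, 'T': array([[-0.11128802,  0.82784891, -0.54980102,  1.14683103],
       [ 0.99375466,  0.09724743, -0.05472308,  0.07163025],
       [ 0.00816429, -0.55245734, -0.83350119,  0.99794224],
       [ 0.        ,  0.        ,  0.        ,  1.        ]])}
top {'fx': 382.90135120642316, 'fy': 382.90135120642316, 'cx': 272.7969105257132, 'cy': 212.1018941839779, 'k1': 0.021170162731352322, 'T': array([[ 0.01443894, -0.97986835,  0.19912188,  0.34117453],
       [-0.99976414, -0.01737889, -0.01302462,  0.02227528],
       [ 0.01622293, -0.19888686, -0.97988817,  1.12110884],
       [ 0.        ,  0.        ,  0.        ,  1.        ]])}
wrist {'fx': 357.4845155233614, 'fy': 357.4845155233614, 'cx': 277.0189734230561, 'cy': 211.91337946804708, 'k1': -0.02047931619170971, 'T': array([[ 0.3983563 , -0.88229589, -0.25073137,  0.31262802],
       [-0.91722998, -0.38353919, -0.10764225, -0.54562392],
       [-0.00119299,  0.2728583 , -0.96205349,  0.37344431],
       [ 0.        ,  0.        ,  0.        ,  1.        ]])}
```

View pics/a_scene.png

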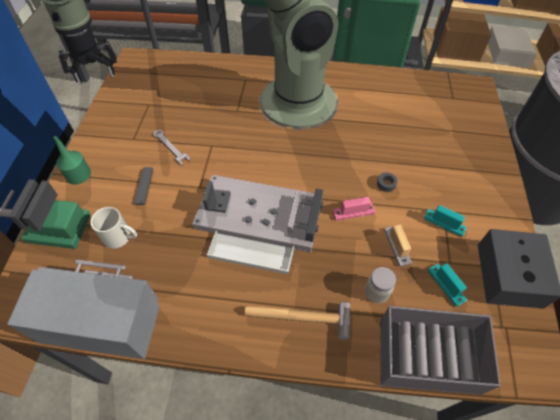

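View pics/a_top.png

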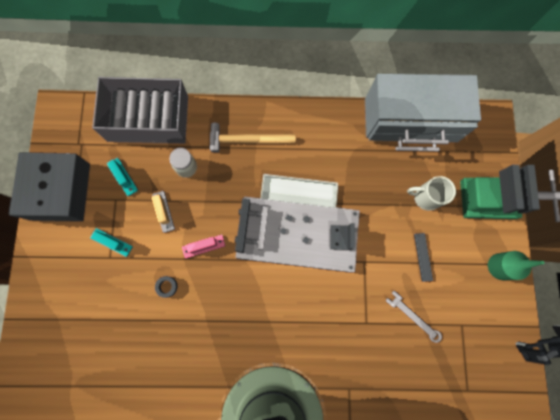

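View pics/a_wrist.png

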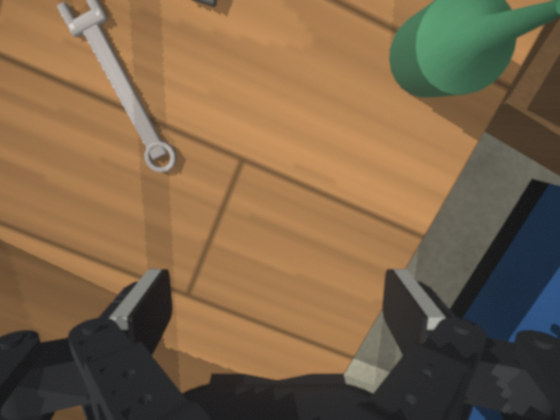

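The scraper with the wooden handle is at about (162,211) in top and (399,243) in scene. The fixture is centred near (298,233) in top, the bracket near (342,236), and the chips near (307,218), (308,240), (290,218), (290,238). I'll zoom in next.

Run:
```python
import cv2
t=cv2.imread('pics/a_top.png');s=cv2.imread('pics/a_scene.png')
cv2.imwrite('pics/z1.png',cv2.resize(t[165:285,225:370],None,fx=5.5,fy=5,interpolation=cv2.INTER_CUBIC)[:600,:797])
cv2.imwrite('pics/z2.png',cv2.resize(s[165:285,185:335],None,fx=5,fy=5,interpolation=cv2.INTER_CUBIC))
cv2.imwrite('pics/z3.png',cv2.resize(t[180:240,130:200],None,fx=8,fy=8,interpolation=cv2.INTER_CUBIC))
cv2.imwrite('pics/z4.png',cv2.resize(s[210:280,370:430],None,fx=8,fy=8,interpolation=cv2.INTER_CUBIC))
```

```text
(no output)
```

View pics/z1.png

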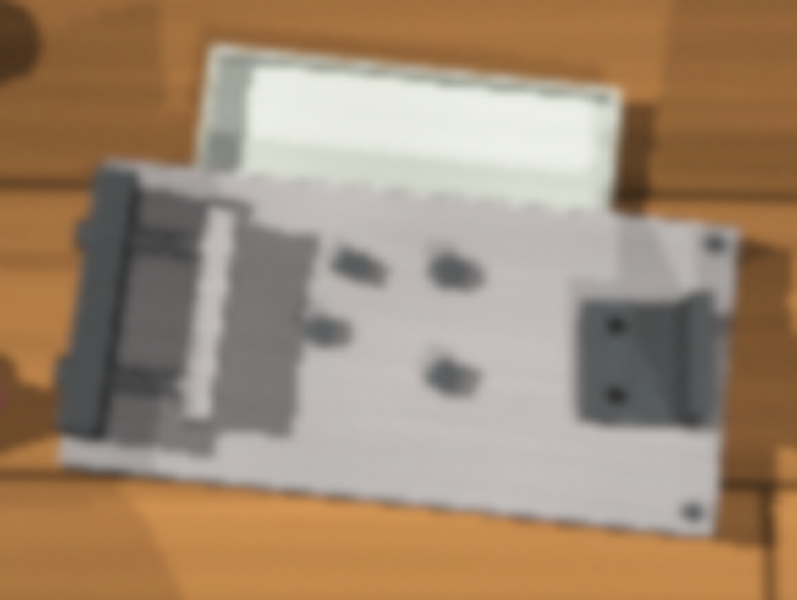

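View pics/z2.png

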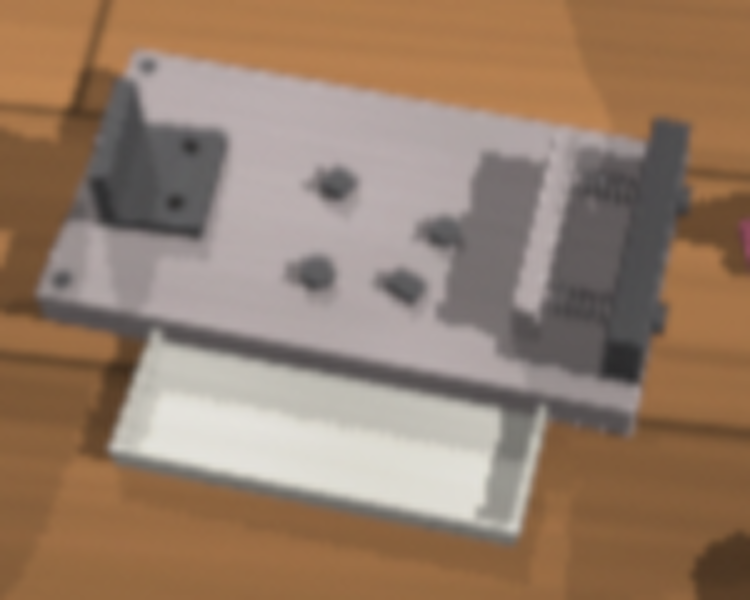

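View pics/z3.png

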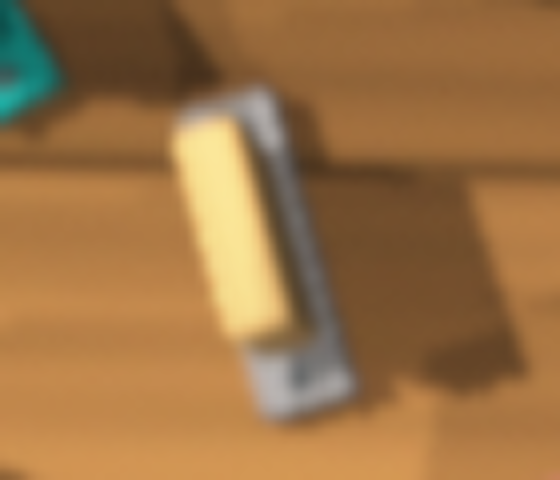

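View pics/z4.png

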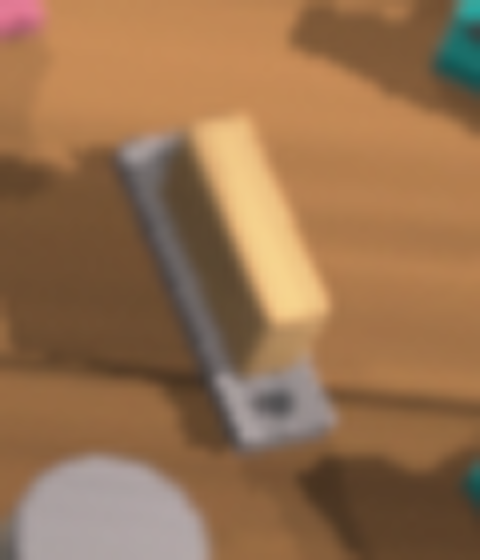

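```bash
cat > h.py <<'E'
import numpy as np, cv2
from scipy.optimize import least_squares
from workcell import bot
def proj(c,P):
    T=c['T'];p=(np.asarray(P)-T[:3,3])@T[:3,:3]
    a=p[:,:2]/p[:,2:];r2=(a**2).sum(1,keepdims=True);a=a*(1+c['k1']*r2)
    return a*[c['fx'],c['fy']]+[c['cx'],c['cy']]
def plane(c,uv,z):
    a0=(np.asarray(uv,float)-[c['cx'],c['cy']])/[c['fx'],c['fy']];a=a0.copy()
    for _ in range(20): a=a0/(1+c['k1']*(a**2).sum(1,keepdims=True))
    d=np.c_[a,np.ones(len(a))]@c['T'][:3,:3].T;o=c['T'][:3,3]
    return o+d*((z-o[2])/d[:,2])[:,None]
def pose(q,P,z0):
    c,s=np.cos(q[2]),np.sin(q[2]);P=np.asarray(P)
    return np.c_[q[0]+c*P[:,0]-s*P[:,1],q[1]+s*P[:,0]+c*P[:,1],P[:,2]+z0]
def fit(obs,q0,z0=0):
    # obs list of (cal,pts mm local,uv)
    f=lambda q:np.concatenate([(proj(c,pose(q,np.array(P)/1000,z0))-np.array(uv)).ravel() for c,P,uv in obs])
    r=least_squares(f,q0,loss='soft_l1');return r.x,f(r.x).reshape(-1,2)
def uz(uv,x0,y0,fx,fy): return (np.array(uv,float)+.5)/[fx,fy]-.5+[x0,y0]
E
cat > m1.py <<'E'
from h import *
t=bot.calibration('top');s=bot.calibration('scene')
Z1=lambda l:uz(l,225,165,5.5,5);Z2=lambda l:uz(l,185,165,5,5);Z3=lambda l:uz(l,130,180,8,8);Z4=lambda l:uz(l,370,210,8,8)
np.set_printoptions(precision=4,suppress=True)
F,r=fit([(t,[[-170,-90,30],[-170,90,30],[170,90,30]],Z1([(740,230),(712,535),(60,465)])),
 (s,[[-170,90,30],[-170,-90,30],[170,-90,30]],Z2([(135,50),(38,297),(632,415)]))],[.55,0,1.6]);print('fix',F,r.round(1).tolist())
S,r=fit([(t,[[60,17,12],[60,-17,12],[-60,-17,12],[-60,17,12],[40,-12,57],[-40,-12,57],[-40,12,57]],Z3([(178,120),(270,85),(355,385),(265,415),(238,120),(300,325),(230,340)])),
 (s,[[-60,-17,12],[60,-17,12],[60,17,12],[-40,-12,57],[-40,12,57],[40,12,57],[40,-12,57]],Z4([(118,155),(240,445),(335,415),(188,125),(250,115),(328,305),(272,325)]))],[.6,.3,.3]);print('scr',S,r.round(1).tolist())
B,r=fit([(t,[[30,-35,12],[30,35,12]],Z1([(583,300),(580,420)])),
 (s,[[30,35,12],[30,-35,12],[-30,-35,52],[-30,35,52]],Z2([(228,130),(200,232),(92,178),(117,82)]))],[.5,-.1,1.6],.03);print('br',B,r.round(1).tolist())
a=plane(t,Z1([(358,266),(456,271),(328,331),(452,378)]),.038);b=plane(s,Z2([(402,287),(314,273),(441,232),(336,185)]),.038)
def loc(F,p):
    c,sn=np.cos(F[2]),np.sin(F[2]);d=p[:,:2]-F[:2];return np.c_[c*d[:,0]+sn*d[:,1],-sn*d[:,0]+c*d[:,1]]
print((loc(F,a)*1000).round(),(loc(F,b)*1000).round())
print('brk loc',loc(F,B[None])*1000,np.degrees(B[2]-F[2]))
# nearest others
for n,uv in dict(pinkL=(183,248),pinkR=(224,240),jar=(181,160),hamL=(213,140)).items(): print(n,plane(t,[uv],.01)[0])
E
python3 m1.py
```

```text
fix [ 0.5026 -0.0663  1.465 ] [[0.2, -0.8], [0.6, 0.1], [-0.2, -0.5], [0.3, -0.3], [-0.4, -0.5], [0.9, -0.3]]
scr [0.5646 0.3301 0.336 ] [[0.3, -0.8], [-0.0, 0.1], [0.2, 0.5], [0.1, 0.4], [-0.1, -1.3], [-0.3, -0.6], [0.1, 0.1], [0.2, -1.3], [0.5, -0.4], [0.3, 0.8], [-0.8, -0.4], [-0.3, -0.8], [1.1, 0.6], [-0.3, -0.1]]
br [ 0.4931 -0.1867  1.5592] [[-0.4, -0.5], [0.3, -0.1], [0.0, 0.2], [0.7, -0.3], [-0.7, 0.0], [0.0, -0.8]]
[[ 30. -40.]
 [-22. -43.]
 [ 41.  -0.]
 [-26.  19.]] [[ 29. -45.]
 [-21. -47.]
 [ 42.  -4.]
 [-24.  14.]]
brk loc [[-120.6926   -3.2749]] 5.395214794821991
pinkL [0.4565 0.2656 0.01  ]
pinkR [0.4816 0.1483 0.01  ]
jar [0.723  0.2878 0.01  ]
hamL [0.7893 0.1941 0.01  ]
```

Request:
servo_tool --pt "15 18 0 0 -1" --pt "40 50 0 0 -1" --pt "65 85 0 0 -1" --pt "90 120 0 0 -1" --pt "115 157 0 0 -1" --pt "140 194 0 -0.02 -1" --pt "165 231 0 -0.04 -1" --pt "185 268 0 -0.06 -1" --pt "205 305 0 -0.07 -1" --pt "225 342 0 -0.07 -1"

```text
clock: 0.98
position: [0.4684, -0.2406, 0.2313]
tool_rot: [3.142, 0.0, 0.339]
force: [1.3, -1.5, -0.3]
grip_width: 0.0853
```

Request:
servo_tool --pt "15 38 0 0 -1" --pt "25 78 0 0 -1" --pt "35 118 0 0 -1" --pt "45 158 0 0 -1" --pt "55 198 0 0 -1" --pt "65 238 0 0 -1" --pt "70 278 0 0 -1" --pt "75 318 0 0 -1" --pt "80 358 0 0 -1" --pt "85 398 0 0 -1"

```text
clock: 1.82
position: [0.5527, 0.1575, 0.2312]
tool_rot: [3.142, 0.0, 0.34]
force: [1.0, -0.0, 1.0]
grip_width: 0.0856
```

Request:
servo_tool --pt "1 38 0 0 -1" --pt "2 76 0 0 -1" --pt "4 110 0 0 -1" --pt "5 138 -5 0 -1" --pt "6 155 -15 0 -1" --pt "6 163 -30 0 -1" --pt "6 163 -40 0 -1" --pt "6 163 -50 0 -1" --pt "6 163 -50 0 -1" --pt "6 163 -50 0 -1"

```text
clock: 2.65
position: [0.5592, 0.3166, 0.1808]
tool_rot: [3.141, 0.001, 0.338]
force: [-0.0, 0.1, 1.1]
grip_width: 0.0853
```

Run:
```python
from h import *
np.set_printoptions(precision=4,suppress=True)
c=bot.calibration('wrist');f=bot.grab_frame('wrist');cv2.imwrite('pics/w1.png',f);np.save('w1.npy',c,allow_pickle=True)
q=[.5646,.3301,.336]
P=np.array([[60,17,12],[60,-17,12],[-60,-17,12],[-60,17,12],[40,12,57],[40,-12,57],[-40,-12,57],[-40,12,57]])/1e3
g=cv2.resize(f,None,fx=1.4,fy=1.4)
for u,v in proj(c,pose(q,P,0)): cv2.circle(g,(int(u*1.4),int(v*1.4)),3,(0,0,255),-1)
cv2.imwrite('pics/w1o.png',g);print(proj(c,pose(q,P,0)),bot.observe()['position'])
```

```text
[[243.5176 110.2427]
 [284.0366 110.2981]
 [283.1278 244.339 ]
 [246.5606 244.2843]
 [245.4677 138.5478]
 [278.228  138.5922]
 [277.9602 241.1952]
 [247.7086 241.1494]] [0.5594 0.3171 0.1815]
```

View pics/w1o.png

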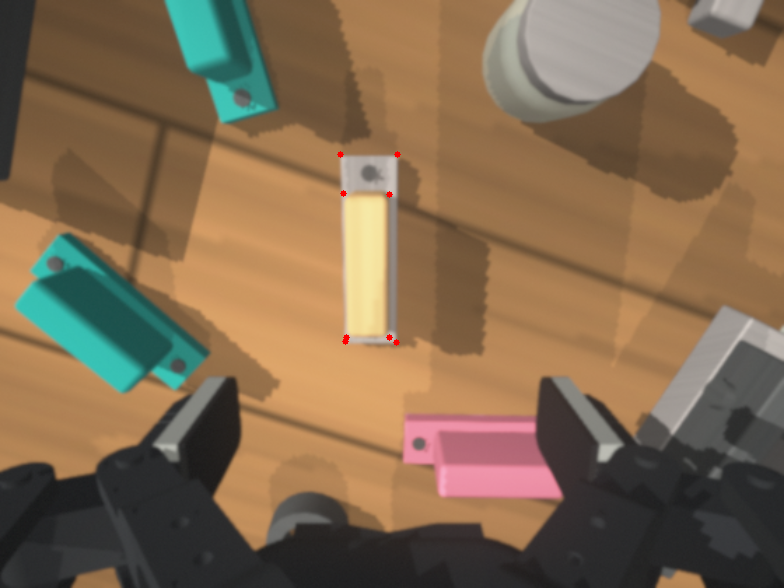

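Request:
servo_tool --pt "3 7 -20 0 -1" --pt "5 13 -50 0 -1" --pt "5 13 -80 0 -1" --pt "5 13 -108 0 -1" --pt "5 13 -130 0 -1" --pt "5 13 -145 0 -1" --pt "5 13 -155 0 -1" --pt "5 13 -159 0 -1" --pt "5 13 -159 0 -1" --pt "5 13 -159 0 -1"

```text
clock: 3.53
position: [0.5645, 0.3318, 0.0234]
tool_rot: [-3.141, -0.001, 0.34]
force: [0.2, -0.3, -0.3]
grip_width: 0.0855
```

Request:
servo_tool --pt "0 0 0 0 1" --pt "0 0 0 0 1" --pt "0 0 0 0 1" --pt "0 0 0 0 1" --pt "0 0 0 0 1" --pt "0 0 0 0 1" --pt "0 0 0 0 1" --pt "0 0 0 0 1" --pt "0 0 0 0 1" --pt "0 0 0 0 1" --squeeze 80

```text
clock: 4.37
position: [0.5641, 0.3316, 0.0227]
tool_rot: [-3.142, -0.0, 0.34]
force: [-0.9, -0.7, 6.2]
grip_width: 0.0227
```

Request:
servo_tool --pt "0 0 15 0 1" --pt "0 0 45 0 1" --pt "0 0 80 0 1" --pt "0 -10 110 0 1" --pt "-5 -30 125 0.05 1" --pt "-15 -60 130 0.12 1" --pt "-25 -95 130 0.22 1" --pt "-37 -130 130 0.33 1" --pt "-49 -165 130 0.44 1" --pt "-61 -200 130 0.55 1"

```text
clock: 5.2
position: [0.5019, 0.1299, 0.153]
tool_rot: [3.141, 0.0, 0.896]
force: [0.8, -0.6, -4.1]
grip_width: 0.023
```

Request:
servo_tool --pt "-12 -35 0 0.11 1" --pt "-24 -70 0 0.22 1" --pt "-36 -105 0 0.33 1" --pt "-46 -135 0 0.43 1" --pt "-54 -160 0 0.51 1" --pt "-60 -176 0 0.56 1" --pt "-62 -183 0 0.577 1" --pt "-62 -183 0 0.577 1" --pt "-62 -183 0 0.577 1" --pt "-62 -183 0 0.577 1"

```text
clock: 6.03
position: [0.4412, -0.0508, 0.1527]
tool_rot: [3.141, -0.0, 1.467]
force: [0.1, -0.1, -3.6]
grip_width: 0.0229
```

```bash
cat > ov.py <<'E'
from h import *
def ov(name,fn,F,B=None,extra=None):
    c=bot.calibration(name);f=bot.grab_frame(name);cv2.imwrite(f'pics/{fn}_raw.png',f)
    k=1.4 ;g=cv2.resize(f,None,fx=k,fy=k)
    def ln(q,P,z,col):
        p=(proj(c,pose(q,np.array(P,float)/1e3,z))*k).astype(int); cv2.polylines(g,[p.reshape(-1,1,2)],True,col,1)
    ln(F,[[-170,-90,30],[-170,90,30],[170,90,30],[170,-90,30]],0,(0,0,255))
    ln(F,[[95,-60,63],[95,60,63],[109,60,63],[109,-60,63]],0,(0,255,255))
    ln(F,[[-100,-90,18],[120,-90,18],[120,-167,18],[-100,-167,18]],0,(0,255,0))
    if B is not None:
        ln(B,[[-30,-35,12],[-30,35,12],[30,35,12],[30,-35,12]],.03,(255,0,0));ln(B,[[-30,-35,52],[-30,35,52],[-18,35,52],[-18,-35,52]],.03,(255,0,255))
    cv2.imwrite(f'pics/{fn}.png',g);return c,f
E
python3 - <<'E'
from ov import *
print(bot.observe()['position'],bot.observe()['tool_rot'])
ov('wrist','w2',[.5026,-.0663,1.465],[.4931,-.1867,1.5592])
E
```

```text
[ 0.44121252 -0.05076555  0.15267047] [ 3.14104114e+00 -4.83628240e-05  1.46668426e+00]
```

View pics/w2.png

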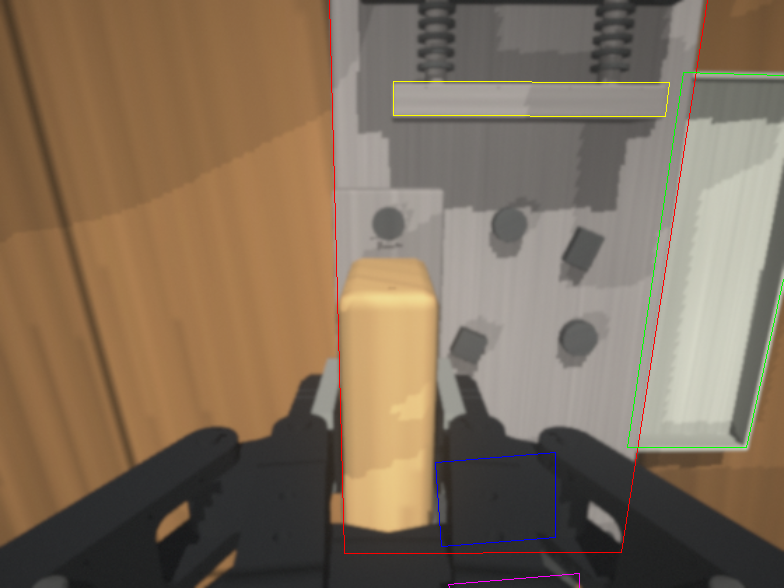

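Run:
```python
from h import *
c=bot.calibration('wrist');F=[.5026,-.0663,1.465]
p=plane(c,np.array([(508,225),(585,247),(470,343),(578,338)])/1.4,.038)
C,s=np.cos(F[2]),np.sin(F[2]);d=p[:,:2]-F[:2];print((np.c_[C*d[:,0]+s*d[:,1],-s*d[:,0]+C*d[:,1]]*1000).round(1))
```

```text
[[ 43.8   0.7]
 [ 32.5 -40.3]
 [-20.9  17.2]
 [-17.9 -42. ]]
```

Request:
servo_tool --pt "0 1 -20 0 1" --pt "0 2 -45 0 1" --pt "0 3 -65 0 1" --pt "0 3 -80 0 1" --pt "0 3 -90 0 1" --pt "0 3 -95 0 1" --pt "0 3 -97 0 1" --pt "0 3 -98 0 1" --pt "0 3 -99 0 1" --pt "0 3 -99 0 1"

```text
clock: 6.92
position: [0.4413, -0.0486, 0.0538]
tool_rot: [3.141, 0.0, 1.467]
force: [0.1, 0.2, -4.2]
grip_width: 0.0232
```

Request:
servo_tool --pt "4 0 -1 0 1" --pt "12 -1 -1 0 1" --pt "21 -2 -1 0 1" --pt "30 -3 -1 0 1" --pt "39 -4 -1 0 1" --pt "48 -5 -1 0 1" --pt "57 -6 -1 0 1" --pt "66 -7 -1 0 1" --pt "75 -8 -1 0 1" --pt "84 -9 -1 0 1"

```text
clock: 7.75
position: [0.5256, -0.0577, 0.0526]
tool_rot: [-3.141, 0.0, 1.466]
force: [-7.6, 0.3, 8.6]
grip_width: 0.0231
```

Request:
servo_tool --pt "8 -1 0 0 1" --pt "16 -2 0 0 1" --pt "24 -3 0 0 1" --pt "32 -4 0 0 1" --pt "40 -5 0 0 1" --pt "48 -5 0 0 1" --pt "56 -6 0 0 1" --pt "63 -7 0 0 1" --pt "68 -7 0 0 1" --pt "68 -7 0 0 1"

```text
clock: 8.58
position: [0.5946, -0.0648, 0.0527]
tool_rot: [3.14, -0.0, 1.466]
force: [2.5, -0.5, 2.4]
grip_width: 0.023
```

Run:
```python
from ov import *
F=[.5026,-.0663,1.465]
f=bot.grab_frame('scene');t=bot.grab_frame('top');
cv2.imwrite('pics/s3.png',cv2.resize(f[165:285,185:335],None,fx=5,fy=5,interpolation=cv2.INTER_CUBIC))
cv2.imwrite('pics/t3.png',cv2.resize(t[165:285,225:370],None,fx=5.5,fy=5,interpolation=cv2.INTER_CUBIC))
ov('wrist','w3',F)
```

```text
(no output)
```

View pics/s3.png

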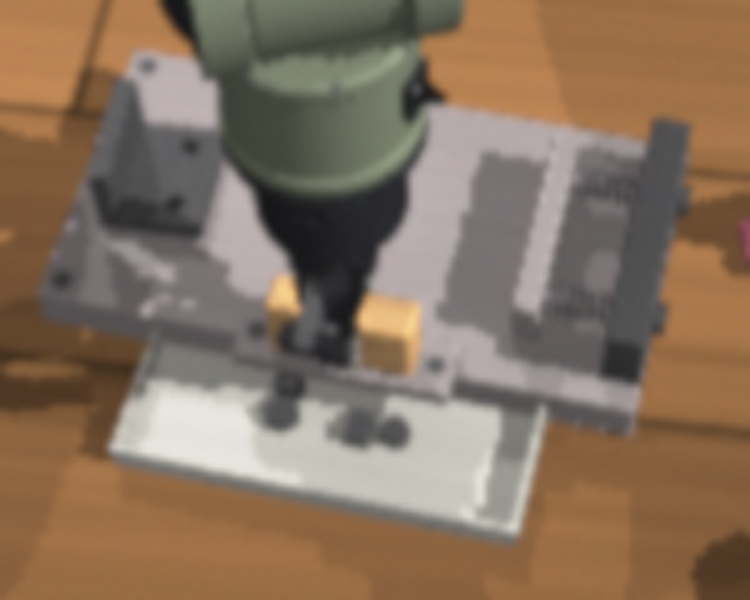

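View pics/w3.png

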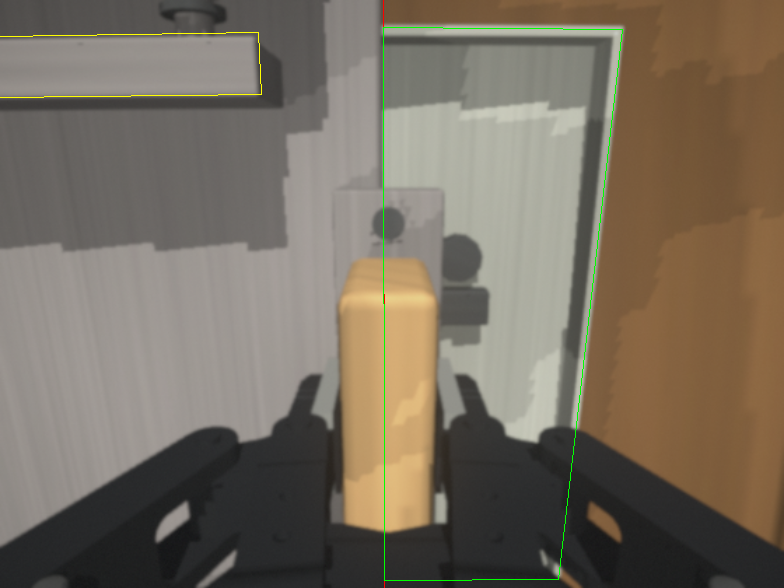

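Request:
servo_tool --pt "0 0 8 0 1" --pt "0 0 25 0 1" --pt "-5 0 50 0 1" --pt "-15 5 75 -0.03 1" --pt "-28 25 92 -0.09 1" --pt "-35 55 100 -0.18 1" --pt "-38 92 100 -0.29 1" --pt "-38 130 100 -0.41 1" --pt "-38 168 100 -0.53 1" --pt "-38 206 100 -0.64 1"

```text
clock: 9.57
position: [0.5541, 0.1431, 0.1527]
tool_rot: [-3.141, 0.0, 0.82]
force: [0.9, 0.5, -3.9]
grip_width: 0.0228
```

Run:
```python
from ov import *
F=[.5026,-.0663,1.465]
f=bot.grab_frame('scene');t=bot.grab_frame('top');
cv2.imwrite('pics/s4.png',cv2.resize(f[165:285,185:335],None,fx=5,fy=5,interpolation=cv2.INTER_CUBIC))
cv2.imwrite('pics/t4.png',cv2.resize(t[165:285,225:370],None,fx=5.5,fy=5,interpolation=cv2.INTER_CUBIC))
```

```text
(no output)
```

View pics/s4.png

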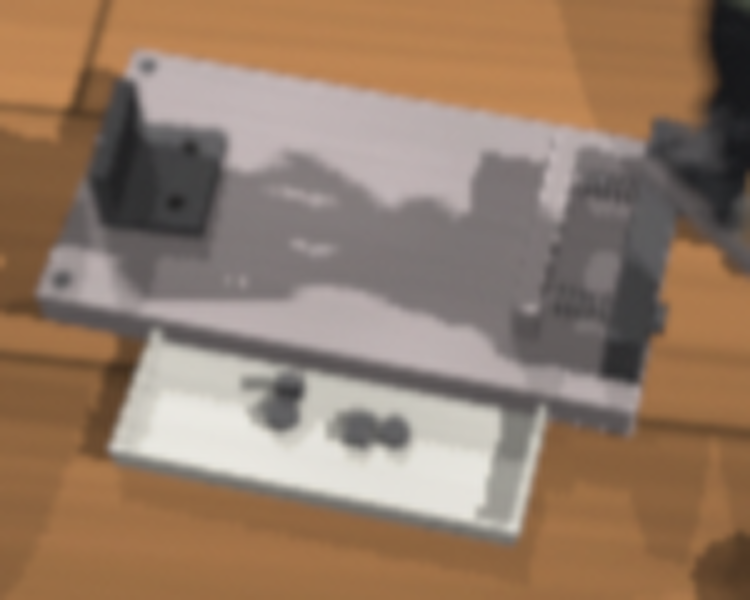

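View pics/t4.png

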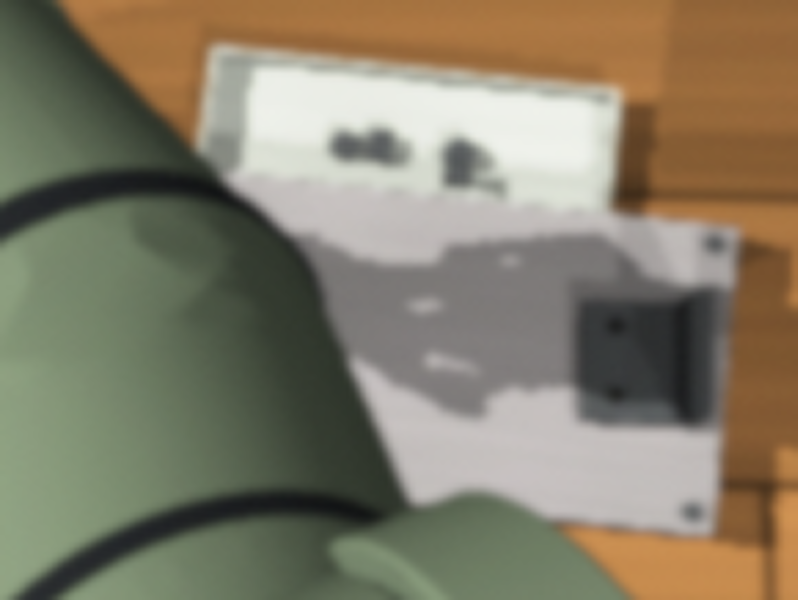

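Request:
servo_tool --pt "1 38 0 -0.1 1" --pt "3 76 0 -0.2 1" --pt "5 112 0 -0.3 1" --pt "7 143 0 -0.4 1" --pt "8 167 0 -0.46 1" --pt "9 182 -5 -0.485 1" --pt "9 189 -20 -0.485 1" --pt "9 190 -45 -0.485 1" --pt "9 190 -70 -0.485 1" --pt "9 190 -95 -0.485 1"

```text
clock: 10.5
position: [0.5634, 0.3302, 0.0554]
tool_rot: [3.141, 0.001, 0.343]
force: [0.4, 0.2, -3.8]
grip_width: 0.0234
```

Request:
servo_tool --pt "0 0 -12 0 1" --pt "0 0 -21 0 1" --pt "0 0 -27 0 1" --pt "0 0 -31 0 1" --pt "0 0 -33 0 1" --pt "0 0 -34 0 1" --pt "0 0 -35 0 1" --pt "0 0 -35 0 1" --pt "0 0 -35 0 1" --pt "0 0 -35 0 1"

```text
clock: 11.33
position: [0.5641, 0.3316, 0.0227]
tool_rot: [-3.141, -0.001, 0.342]
force: [-0.6, -1.1, -0.3]
grip_width: 0.0231
```

Request:
servo_tool --pt "0 0 0 0 0.3" --pt "0 0 0 0 0" --pt "0 0 0 0 -1" --pt "0 0 0 0 -1" --pt "0 0 0 0 -1" --pt "0 0 0 0 -1" --pt "0 0 0 0 -1" --pt "0 0 0 0 -1" --pt "0 0 0 0 -1" --pt "0 0 0 0 -1"

```text
clock: 12.17
position: [0.5639, 0.3315, 0.0223]
tool_rot: [-3.142, -0.0, 0.342]
force: [0.9, -0.2, -0.8]
grip_width: 0.0853
```

Request:
servo_tool --pt "0 0 15 0 -1" --pt "0 0 45 0 -1" --pt "0 0 80 0 -1" --pt "0 -8 115 0 -1" --pt "-2 -28 145 0 -1" --pt "-6 -60 160 -0.02 -1" --pt "-11 -98 165 -0.05 -1" --pt "-16 -137 165 -0.09 -1" --pt "-21 -176 165 -0.13 -1" --pt "-26 -215 165 -0.17 -1"

```text
clock: 13.0
position: [0.5374, 0.1148, 0.1887]
tool_rot: [-3.141, -0.001, 0.17]
force: [0.4, -0.6, -0.4]
grip_width: 0.0853
```

Request:
servo_tool --pt "-5 -39 0 -0.03 -1" --pt "-10 -78 0 -0.06 -1" --pt "-15 -117 0 -0.09 -1" --pt "-20 -156 0 -0.12 -1" --pt "-25 -195 0 -0.15 -1" --pt "-30 -234 0 -0.18 -1" --pt "-36 -270 0 -0.185 -1" --pt "-41 -298 0 -0.185 -1" --pt "-45 -318 0 -0.185 -1" --pt "-46 -328 0 -0.185 -1"

```text
clock: 13.83
position: [0.4909, -0.2145, 0.1884]
tool_rot: [3.141, -0.001, -0.017]
force: [-0.3, 0.3, 0.3]
grip_width: 0.0854
```

Run:
```python
from ov import *
F=[.5026,-.0663,1.465]
o=bot.observe();print(o['position'],o['tool_rot'])
c,f=ov('wrist','w5',F,[.4931,-.1867,1.5592]);np.save('w5c.npy',c,allow_pickle=True)
cv2.imwrite('pics/s5.png',bot.grab_frame('scene'))
```

```text
[ 0.49091751 -0.21448907  0.18837242] [ 3.14068068e+00 -6.54155920e-04 -1.65154536e-02]
```

View pics/w5.png

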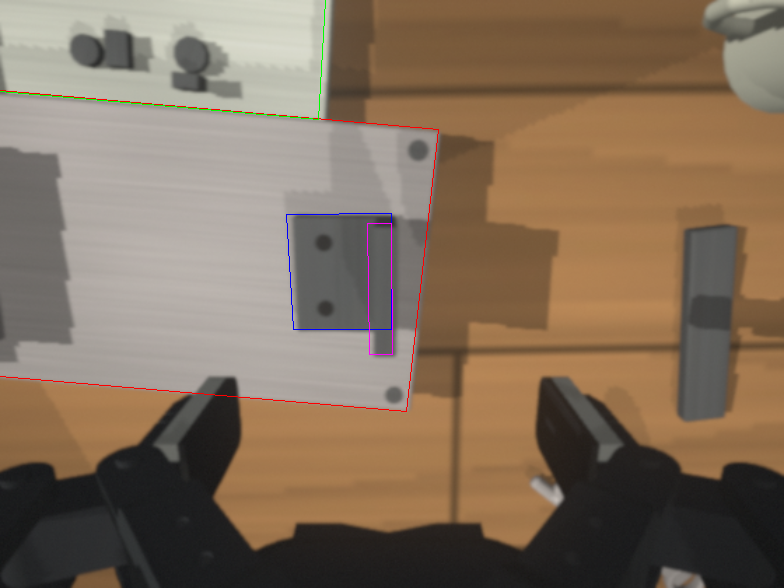

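View pics/s5.png

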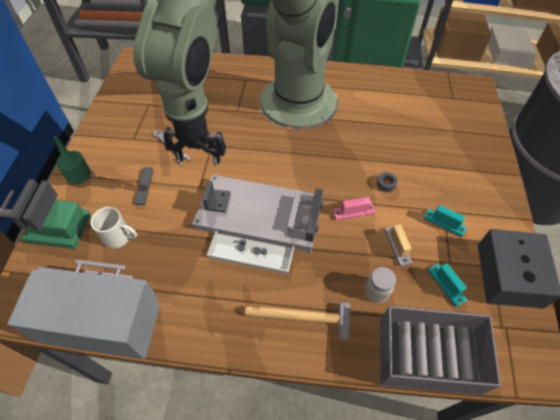

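Run:
```python
import cv2
f=cv2.imread('pics/w5_raw.png')
cv2.imwrite('pics/z5.png',cv2.resize(f[140:270,190:310],None,fx=4.6,fy=4.6,interpolation=cv2.INTER_CUBIC))
```

```text
(no output)
```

View pics/z5.png

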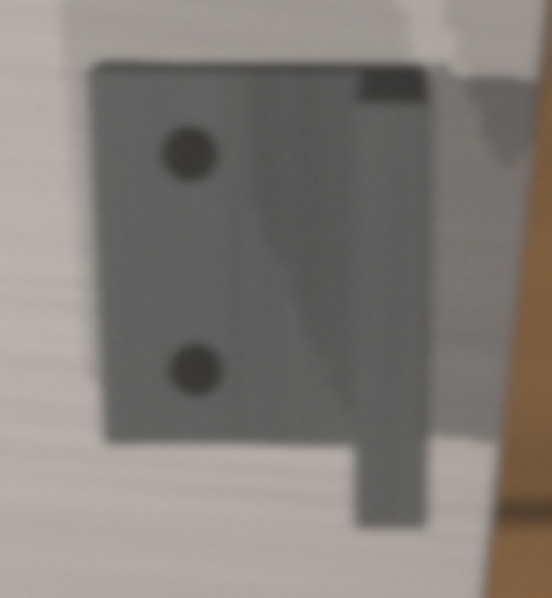

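Run:
```python
from h import *
np.set_printoptions(precision=4,suppress=True)
c=np.load('w5c.npy',allow_pickle=True).item()
Z=lambda l:uz(l,190,140,4.6,4.6)
B,r=fit([(c,[[30,-35,12],[30,35,12],[-18,-35,52],[-30,-35,52],[-18,35,52],[-30,35,52]],Z([(93,68),(105,441),(358,100),(428,100),(356,525),(427,525)]))],[.4931,-.1867,1.559],.03)
print(B,r.round(1).tolist())
F=[.5026,-.0663,1.465]
print(pose(B,[[-.024,0,0]],0), pose(F,[[.056,0,0]],0),np.degrees(B[2]-F[2]))
o=bot.observe();print(o['position'],o['tool_rot'])
```

```text
[ 0.4923 -0.1894  1.5458] [[-1.2, -0.7], [-0.3, 0.4], [-0.4, -0.5], [1.6, -0.3], [-0.1, 0.6], [0.5, 0.8]]
[[ 0.4917 -0.2133  0.    ]] [[ 0.5085 -0.0106  0.    ]] 4.627363349387517
[ 0.4916 -0.2129  0.1881] [ 3.1412 -0.0007 -0.0157]
```

Request:
servo_tool --pt "0 0 -20 -0.009 -1" --pt "0 0 -50 -0.009 -1" --pt "0 0 -80 -0.009 -1" --pt "0 0 -105 -0.009 -1" --pt "0 0 -122 -0.009 -1" --pt "0 0 -132 -0.009 -1" --pt "0 0 -137 -0.009 -1" --pt "0 0 -139 -0.009 -1" --pt "0 0 -139 -0.009 -1" --pt "0 0 -139 -0.009 -1"

```text
clock: 14.77
position: [0.4925, -0.2115, 0.0493]
tool_rot: [3.141, -0.001, -0.022]
force: [-0.7, -0.3, 0.0]
grip_width: 0.0854
```

Request:
servo_tool --pt "0 0 0 0 0" --pt "0 0 0 0 0.4" --pt "0 0 0 0 0.6" --pt "0 0 0 0 1" --pt "0 0 0 0 1" --pt "0 0 0 0 1" --pt "0 0 0 0 1" --pt "0 0 0 0 1" --pt "0 0 0 0 1" --pt "0 0 0 0 1" --squeeze 80

```text
clock: 15.6
position: [0.492, -0.2115, 0.0485]
tool_rot: [3.142, -0.0, -0.022]
force: [-0.6, 0.5, 5.8]
grip_width: 0.0111
```

Request:
servo_tool --pt "0 4 0 -0.005 1" --pt "1 14 0 -0.015 1" --pt "3 28 0 -0.03 1" --pt "5 44 0 -0.045 1" --pt "7 60 0 -0.06 1" --pt "9 76 0 -0.075 1" --pt "10 92 0 -0.084 1" --pt "11 108 0 -0.084 1" --pt "12 124 0 -0.084 1" --pt "13 138 0 -0.084 1"

```text
clock: 16.43
position: [0.505, -0.0728, 0.0485]
tool_rot: [3.141, -0.0, -0.107]
force: [0.6, -4.9, 4.3]
grip_width: 0.0109
```

Request:
servo_tool --pt "0 12 0 0 1" --pt "1 22 0 0 1" --pt "1 30 0 0 1" --pt "1 36 0 0 1" --pt "1 40 0 0 1" --pt "1 42 0 0 1" --pt "1 43 0 0 1" --pt "1 43 0 0 1" --pt "1 43 0 0 1" --pt "1 43 0 0 1"

```text
clock: 17.27
position: [0.506, -0.0304, 0.0485]
tool_rot: [3.142, -0.0, -0.107]
force: [0.2, -2.7, 5.4]
grip_width: 0.0111
```

Run:
```python
from ov import *
F=[.5026,-.0663,1.465]
o=bot.observe();print(o['position'],o['tool_rot'],o['force'],o['moment'])
p=o['position'];y=o['tool_rot'][2]+np.pi/2
B=[p[0]+.024*np.cos(y),p[1]+.024*np.sin(y),y]
c,f=ov('wrist','w6',F,B);np.save('w6c.npy',c,allow_pickle=True)
s=bot.calibration('scene');f=bot.grab_frame('scene')
cv2.imwrite('pics/s6.png',cv2.resize(f[165:285,185:335],None,fx=5,fy=5,interpolation=cv2.INTER_CUBIC))
```

```text
[ 0.50603615 -0.03043028  0.04849015] [ 3.14153080e+00 -4.17518733e-04 -1.06558650e-01] [ 0.2090711  -2.67285817  5.43979448] [-4.12219612e-01  1.10064759e-01 -2.99083090e-04]
```

View pics/w6.png

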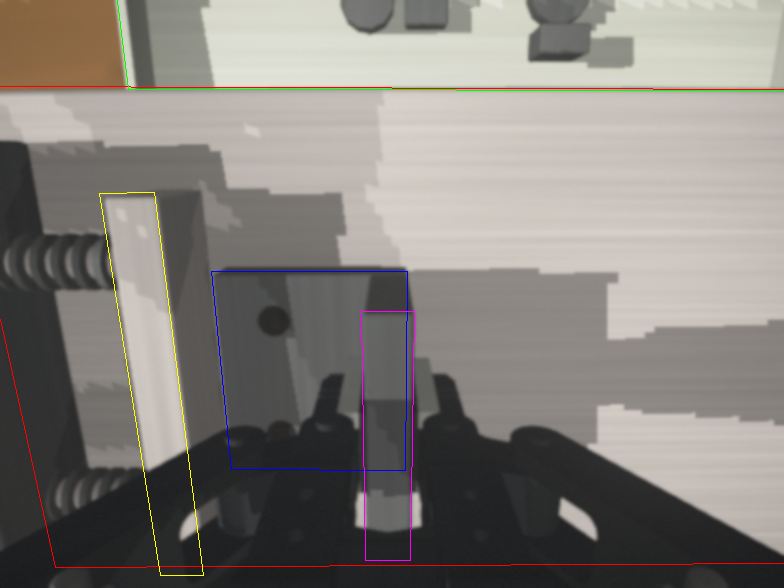

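View pics/s6.png

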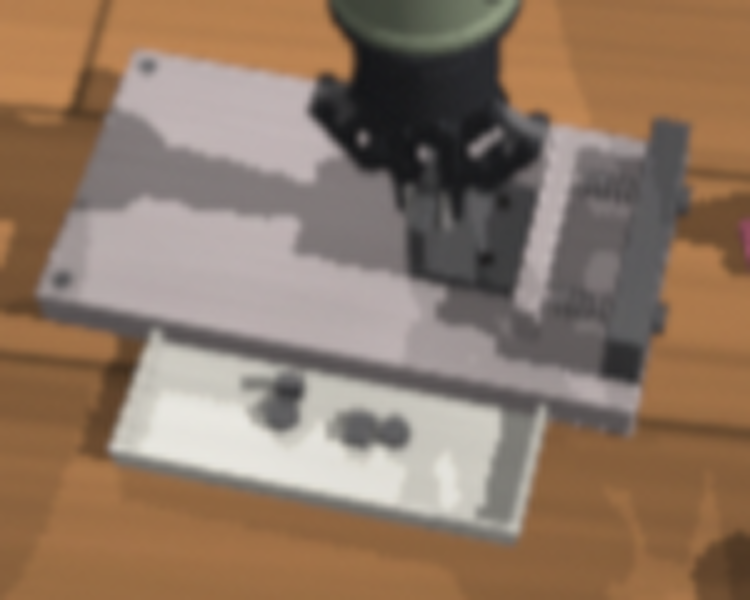

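Run:
```python
import cv2
f=cv2.imread('pics/w6_raw.png')
f=cv2.convertScaleAbs(f,alpha=1.5,beta=20)
cv2.imwrite('pics/z6.png',cv2.resize(f[125:420,60:330],None,fx=2.03,fy=2.03,interpolation=cv2.INTER_CUBIC))
cv2.imwrite('pics/z6b.png',cv2.resize(f[125:215,60:310],None,fx=3.2,fy=3.2,interpolation=cv2.INTER_CUBIC))
```

```text
(no output)
```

View pics/z6.png

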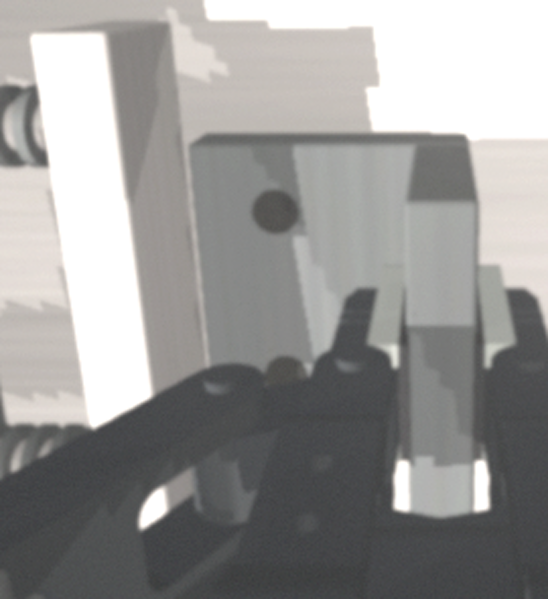

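View pics/z6b.png

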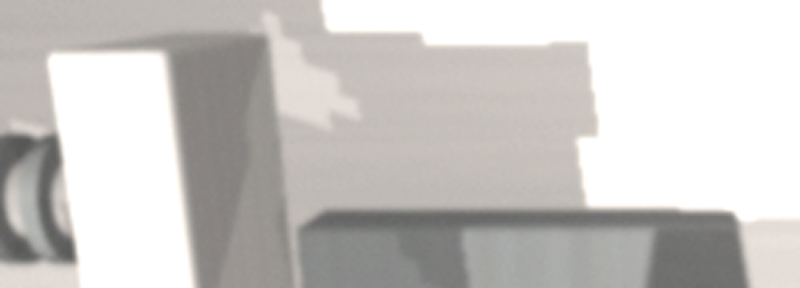

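Run:
```python
from h import *
np.set_printoptions(precision=1,suppress=True)
c=np.load('w6c.npy',allow_pickle=True).item();F=[.5026,-.0663,1.465]
def loc(uv,z):
    p=plane(c,uv,z);C,s=np.cos(F[2]),np.sin(F[2]);d=p[:,:2]-F[:2];return np.c_[C*d[:,0]+s*d[:,1],-s*d[:,0]+C*d[:,1]]*1000
Z=lambda l:uz(l,60,125,3.2,3.2); Y=lambda l:uz(l,60,125,2.03,2.03)
print('fence top front/back far',loc(Z([(165,50),(50,55)]),.063),'bottom',loc(Z([(265,37)]),.031))
print('fence front top edge, other',loc(Y([(107,33),(152,387)]),.063),'fence bottom edge',loc(Y([(172,25),(206,365)]),.031))
print('br far front, leg', loc(Z([(303,230),(655,230)]),.042))
print('br front edge',loc(Y([(192,147),(206,365)]),.042))
print('leg top far',loc(Y([(408,202),(474,202)]),.082))
print('holes',loc(Y([(275,212)]),.042))
```

```text
fence top front/back far [[ 94.8 -59.1]
 [107.7 -58.7]] bottom [[ 95.3 -58.4]]
fence front top edge, other [[ 94.4 -58.9]
 [ 94.2  11.1]] fence bottom edge [[ 94.5 -58. ]
 [ 94.5  24.9]]
br far front, leg [[ 88.7 -33.7]
 [ 41.5 -33.6]]
br front edge [[ 88.8 -33.4]
 [ 90.5  18.4]]
leg top far [[ 41.2 -34. ]
 [ 30.8 -34. ]]
holes [[ 72.1 -18.9]]
```

Request:
servo_tool --pt "0 1 0 0 1" --pt "0 2 0 0 1" --pt "0 4 0 0 1" --pt "1 6 0 0 1" --pt "1 8 0 0 1" --pt "1 9 0 0 1" --pt "1 10 0 0 1" --pt "1 11 0 0 1" --pt "1 12 0 0 1" --pt "1 12 0 0 1"

```text
clock: 18.2
position: [0.5072, -0.0192, 0.0485]
tool_rot: [3.141, -0.001, -0.107]
force: [0.7, -7.9, 4.9]
grip_width: 0.0111
```

Run:
```python
from workcell import bot
o=bot.observe();print(o['position'],o['tool_rot'],o['force'],o['moment'])
```

```text
[ 0.50721933 -0.01923771  0.04852609] [ 3.14073953e+00 -9.09310223e-04 -1.07294877e-01] [ 0.65474968 -7.92148655  4.91738812] [-1.41496592 -0.15882332  0.05557988]
```

Request:
servo_tool --pt "0 1 0 0 1" --pt "0 2 0 0 1" --pt "0 3 0 0 1" --pt "1 4 0 0 1" --pt "1 5 0 0 1" --pt "1 6 0 0 1" --pt "1 7 0 0 1" --pt "1 8 0 0 1" --pt "1 8 0 0 1" --pt "1 8 0 0 1"

```text
clock: 19.03
position: [0.5079, -0.0121, 0.0485]
tool_rot: [3.14, -0.0, -0.108]
force: [-0.8, -11.7, 6.8]
grip_width: 0.0108
```

Run:
```python
from ov import *
F=[.5026,-.0663,1.465]
o=bot.observe();print(o['position'],o['tool_rot'],o['force'],o['moment'])
c,f=ov('wrist','w7',F);np.save('w7c.npy',c,allow_pickle=True)
f=cv2.convertScaleAbs(f,alpha=1.5,beta=20)
cv2.imwrite('pics/z7.png',cv2.resize(f[125:420,60:330],None,fx=2.03,fy=2.03,interpolation=cv2.INTER_CUBIC))
cv2.imwrite('pics/z7b.png',cv2.resize(f[125:225,60:310],None,fx=3.2,fy=3.2,interpolation=cv2.INTER_CUBIC))
f=bot.grab_frame('scene');cv2.imwrite('pics/s7.png',cv2.resize(f[165:285,185:335],None,fx=5,fy=5,interpolation=cv2.INTER_CUBIC))
```

```text
[ 0.50789577 -0.01207667  0.04853248] [ 3.13993528e+00 -4.10728718e-04 -1.07874393e-01] [ -0.83419949 -11.6973031    6.83328909] [-2.4504361   0.06096577  0.16596018]
```

View pics/z7.png

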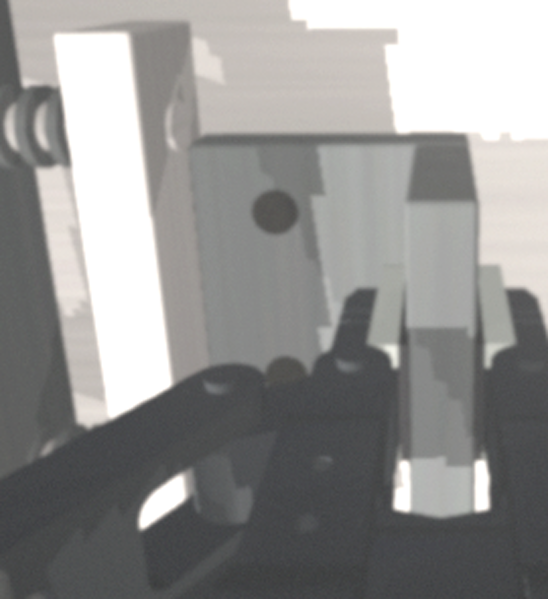

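View pics/z7b.png

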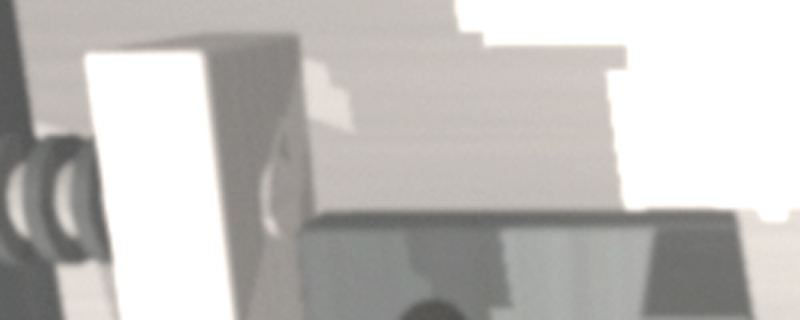

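View pics/s7.png

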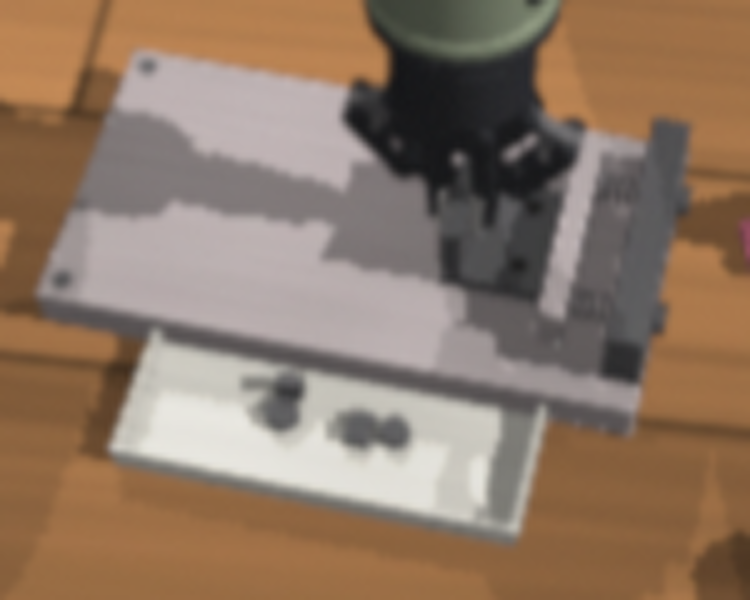

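Run:
```python
from h import *
np.set_printoptions(precision=1,suppress=True)
c=np.load('w7c.npy',allow_pickle=True).item();F=[.5026,-.0663,1.465]
def loc(uv,z):
    p=plane(c,uv,z);C,s=np.cos(F[2]),np.sin(F[2]);d=p[:,:2]-F[:2];return np.c_[C*d[:,0]+s*d[:,1],-s*d[:,0]+C*d[:,1]]*1000
Z=lambda l:uz(l,60,125,3.2,3.2); Y=lambda l:uz(l,60,125,2.03,2.03)
print('fence top front/back far',loc(Z([(205,50),(87,55)]),.063),'bottom',loc(Z([(298,37)]),.031))
print('fence front top edge',loc(Y([(131,33),(172,380)]),.063))
print('br far front, leg', loc(Z([(303,230),(655,230)]),.042))
print('leg top far',loc(Y([(408,202),(474,202)]),.082))
```

```text
fence top front/back far [[108.7 -59.1]
 [121.9 -58.6]] bottom [[109.1 -58.3]]
fence front top edge [[108.5 -58.8]
 [108.4   9.5]]
br far front, leg [[107.1 -33.7]
 [ 59.8 -33.5]]
leg top far [[ 59.7 -33.9]
 [ 49.3 -33.9]]
```

Request:
servo_tool --pt "0 0 0 0 1" --pt "0 1 0 0 1" --pt "0 1 0 0 1" --pt "0 1 0 0 1" --pt "0 1 0 0 1" --pt "0 1 0 0 1" --pt "0 1 0 0 1" --pt "0 1 0 0 1" --pt "0 1 0 0 1" --pt "0 1 0 0 1"

```text
clock: 19.97
position: [0.508, -0.0112, 0.0485]
tool_rot: [3.14, -0.001, -0.108]
force: [0.4, -13.4, 6.5]
grip_width: 0.0111
```

Run:
```python
from ov import *
F=[.5026,-.0663,1.465]
o=bot.observe();print(o['clock'],o['position'],o['tool_rot'],o['force'],o['moment'])
c,f=ov('wrist','w8',F);np.save('w8c.npy',c,allow_pickle=True)
f=cv2.convertScaleAbs(f,alpha=1.5,beta=20)
cv2.imwrite('pics/z8b.png',cv2.resize(f[125:225,60:310],None,fx=3.2,fy=3.2,interpolation=cv2.INTER_CUBIC))
cv2.imwrite('pics/s8.png',bot.grab_frame('scene'))
```

```text
19.9667 [ 0.50796526 -0.01120426  0.04853133] [ 3.13987050e+00 -5.29167545e-04 -1.08043218e-01] [  0.38057459 -13.37328175   6.49011632] [-2.5813652  -0.01003797  0.13816088]
```

View pics/z8b.png

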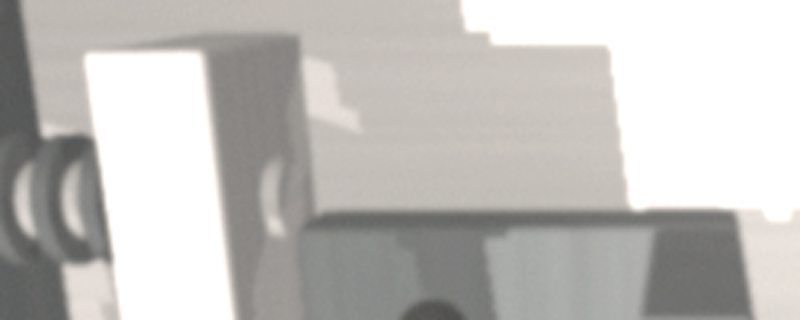

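View pics/s8.png

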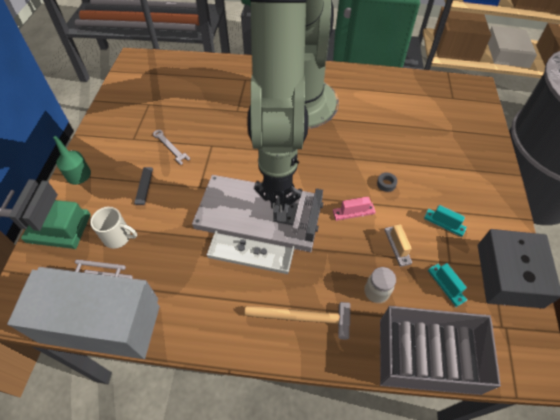

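```bash
python3 -c "
from workcell import bot
print(bot.job_done())"
```

```text
the job is handed in; nothing more can be done
None
```

The job is handed in at about 20 s. I swept the four offcuts off the plate with the scraper, put the scraper back on the bench and brought the bracket to the fence. The arm is still holding it there.

- **Offcuts:** the last pictures show all four in the trough and none left on the plate.
- **Scraper:** it stands upright in its original spot, and I have let go of it.
- **Bracket:** in the wrist pictures it is centred on the fence to within about 0.5 mm. Its side edge is square to the fence within about 0.2°. One front-edge reading, partly hidden by the gripper, suggested about 2°, and I put that down to the gripper blocking the view. Its height did not change on the way, so it should be lying flat.
- **Fence:** I measured about 14.0 mm of travel in the image and then pushed about 0.9 mm further, so roughly 15 mm of its 30 mm.
- **Push:** the wrist reads 13.4 N along the push direction, against 9 N from the springs. I put the rest down to friction under the bracket, which gave 3–5 N while it was sliding.
- **Bystanders:** nothing else on the bench looks moved in the last scene picture.

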